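# Close up the pastry warmer

## Task

Both pastry trays stick out of the warmer on the counter: push each one fully home with the fingertips on its front panel, then push the warmer's hinged lid all the way down, without slamming it. Use the fingertips only: do not lift any tray or pastry, and do not disturb the other things on the counter. Finish clear of everything.

Things in the scene. Friction and masses are not known exactly. Their poses are not given: they have to be found in the camera images.
- warmer: fixed steel warmer, origin at its centre on the counter, x away from the robot. Two bays, centre lines y=+69 and -69, open on top and to -x. Side walls x=-100 to 100, 92 high; back wall's inner face x=+90; divider 72 high. Base 12 thick, 280 wide, with a ledge forward to x=-170. Grey heater box, 90 high, outside the +y wall (to y=190)
- tray_left: loose aluminium tray with two round rolls in the left (+y) bay, 190 long (x), 124 wide, 0.3-0.65 kg, with an upright white front panel 124 wide, 70 high, 6 thick at its -x end. Origin: centre of underside, x along the bay to the back; panel's outer face x=-95, rear end x=+95. Starts 30-70 mm out towards the robot; fully home it meets the back wall, its origin then at x=-5 in the warmer's frame
- tray_right: loose aluminium tray with two long turnovers in the right (-y) bay, 190 long (x), 124 wide, 0.3-0.65 kg, with an upright white front panel 124 wide, 70 high, 6 thick at its -x end. Origin: centre of underside, x along the bay to the back; panel's outer face x=-95, rear end x=+95. Starts 30-70 mm out towards the robot; fully home it meets the back wall, its origin then at x=-5 in the warmer's frame
- tray_left_front (a point): top edge centre of the left tray's front panel, on its outer (robot-side) face, 70 mm above the tray's underside; a blank paper card is on that face below it
- tray_right_front (a point): top edge centre of the right tray's front panel, on its outer (robot-side) face, 70 mm above the tray's underside; a blank paper card is on that face below it
- lid_edge (a point): centre of the outer (upper) face of the steel bar along the lid's free edge, 205 mm from the hinge, 8 mm off the underside's plane. The lid is a clear panel in a steel frame, 8 thick, 280 wide, 215 from hinge to free edge; a 14 deep lip along the free edge passes 10 mm in front of trays that are home and strikes a tray that is not
- lid_hinge (a point): centre of the lid's hinge line, along the warmer's y axis, at x = +95, z = 92 mm of the warmer's frame, in the plane of the lid's underside
- lid (a joint): lid angle in rad: 0 shut, flat on the walls; starts 0.85-1.15, leaning open, outer face up and away from the robot: shut by pushing that face near the free edge down and towards the robot. A stiff hinge (0.4 N m friction; lid 0.3 kg) holds it wherever it is left, so push it all the way, 1 to 3 N at the edge
- roll_1: round bread roll, 72 across, 39 high, loose in the front of the left tray; origin at the centre of its underside
- roll_2: the same, loose in the back of the left tray
- turnover_1: turnover, 60 by 80, 30 high, loose in the front of the right tray; origin at the centre of its underside
- turnover_2: the same, loose in the back of the right tray
- sign_stand: loose blank price card on a black foot, 80 wide, 70 high, standing beside the warmer's ledge on the right; to be left alone; origin under its centre
- shaker: loose glass shaker, 44 across, 85 high; to be left alone; origin under its centre
- coffee_cup: loose white cup, 76 across, 90 high; to be left alone; origin under its centre
- sauce_bottle: loose bottle, 54 across, 150 high; to be left alone; origin under its centre
- jam_jar: loose jar, 64 across, 80 high; to be left alone; origin under its centre
- spatula: loose spatula lying on the counter; to be left alone
- pastry_box: loose cardboard box 140 by 120, 60 high; to be left alone; origin under its centre
There are look-alikes about, which are no part of the job. Leave any blue look-alike of the tray_left alone.

How it is judged:
On the way, in this order (a step that is already met when the one before it is completed fails the run):
1. both trays are fully home while the lid is still open (x of each of tray_left, tray_right in the frame of warmer above -0.011 m and value of joint lid above 0.5 rad), for 0.2 s.
2. the lid is shut (value of joint lid below 0.04 rad), for 0.2 s.
At the end, for the whole second after the job is handed in: both trays within 6 mm of the back wall and flat on the base, at rest, with their pastries still in them, and the lid within 0.04 rad (about 8 mm at its edge) of shut (x of each of tray_left, tray_right in the frame of warmer above -0.011 m and value of joint lid below 0.04 rad and height (world z) of each of tray_left, tray_right below 0.02 m and linear speed of each of tray_left, tray_right below 0.02 m/s and horizontal distance between each of roll_1, roll_2 and tray_left below 0.085 m and horizontal distance between each of turnover_1, turnover_2 and tray_right below 0.085 m and height (world z) of each of roll_1, roll_2, turnover_1, turnover_2 below 0.035 m); the robot touches nothing.
It fails at once if a tray is lifted or tipped (more than about 15 mm or 0.12 rad) (height (world z) of any of tray_left, tray_right above 0.027 m or angle between any of tray_left, tray_right's own z axis and vertical above 0.12 rad).
It fails at once if a pastry is lifted (more than 24 mm) (height (world z) of any of roll_1, roll_2, turnover_1, turnover_2 above 0.04 m).
It fails at once if the lid is slammed (faster than 2.5 rad/s) (velocity of joint lid below -2.5 rad/s).
It fails at once if something else on the counter is moved more than 30 mm (distance of any of sign_stand, shaker, coffee_cup, sauce_bottle, jam_jar, spatula, pastry_box from where it was at the start of the episode above 0.03 m).
It also fails if it takes over 61 s, if anything falls off the work surface, if the arm or the gripper's body presses on something with over 40 N, if the wrist force passes 120 N, or if a joint passes its speed limit or range.

## Robot

A 6-joint arm with a two-finger parallel gripper is mounted at the origin on the work surface. World frame = base frame: x ahead of the robot, y to its left, z up, the work surface at z = 0. Lengths are in m, angles in rad, forces in N, time in s.
With the tool pointing down it reaches from about 0.35 to 0.85 m from the base axis. Payload 8.1 kg.
Tool frame: the origin (TCP) lies at the centre of the arm's flange, where the gripper is bolted on; the fingertips stand 186 mm ahead of it and the grasp point (between the pads) lies 167 mm ahead of it (robot.nose_length is the distance from the TCP to the fingertips, in m); z points along the fingers, x is the direction in which the jaws open and shut, and the axes are right-handed (so a half turn about z gives the same grasp; the last joint's range is limited). The gripper opens to 93 mm and grips with 3 to 60 N. Pads are 15 mm wide; open, the fingers measure 128 mm over their backs; the gripper's body (75 mm by 188 mm) begins 65 mm behind the grasp point.
Start: joints at [-1.385, 0.13, 1.488, -0, 1.523, -0.085], TCP at [0.161, -0.578, 0.405] pointing down, gripper open.
Joint ranges: [-2.96, 2.96], [-0.89, 2.26], [0.02, 2.5], [-1.34, 4.48], [0, 2.73], [-2.66, 2.66]. Speed limits (rad/s): [2.39, 2.39, 2.79, 3.14, 3.14, 3.14].

## Interface

Orientations are given as a rotation vector (axis times angle).
In Python, from plant import robot gives the robot as it stands.
- The arm moves only by the tool arm_command, never from a script. Its argument "motion" is a list of rows, each an object with "slide": the shift along the tool's x, y, z each as a share of 0.4 m, from -1 to 1, a list of three; "turn": the turn, a rotation vector about the tool's x, y, z each as a share of 0.5 rad, from -1 to 1, a list of three. A call has exactly 5 rows; each row shifts and turns the commanded pose from where the row before left it, along the tool's axes as they then stand; what a row does not reach is not made up. A row lasts 1/12 s, in which the tool goes at most 41.7 mm and 7.16 degrees, less where a joint would pass 70% of its speed; a pose out of reach is approached as far as the arm can. A call with a number of a shift or a turn outside -1 to 1 is refused whole. A call with a gripper value outside its range is refused whole. "gripper" is the opening in per cent of the stroke, from 0 (shut) to 100 (fully open), set as the call begins (left out, the last holds). The fingers move at their own pace and stop on an object; "grip_force" is the grip in N (left out, the last holds). Time passes only in rows, so rows that do not move let the fingers close, or fill a call up. It gives the time, the measured TCP pose, the force and the opening at its end, in the units of the state.
- robot.read_state(): the state, without advancing time (a new reading comes with each control period).
- robot.read_camera(name): name is "scene" or "side" or "wrist"; returns a dict with "pixels" (384x512x3 uint8, blue, green, red), "intrinsics" (3x3 intrinsics, pixels), "D" ([k1, k2, p1, p2, k3] as OpenCV has them; the pictures are not rectified), "T" (4x4, takes a point from camera to world coordinates). Camera axes: x right, y down, z forward; pixel columns grow to the right and rows downward; lengths in m; the calibration is good to about 2 mm. A picture is of the moment at which its call begins. There is no depth.
- robot.close_job(): hands the job in, once; it reports no verdict.
The state is a dict: "t": time; "q": joint angles; "dq": joint speeds; "joint_torque": joint torques, N m; "tool_pos": TCP position; "orientation": TCP orientation; "force": force on the tool from outside, world axes, zero at the start; "wrist_torque": the same for the moment, N m; "opening": finger opening in m.
Only numpy, scipy, OpenCV 4.12 (cv2) and the standard library are available. Lean on these libraries where they do the work, as an engineer would, in place of code of your own. Each camera call takes 0.05 s, during which the arm holds its last target.

## Working session

There is one attempt and no reset: what is moved stays moved. The work goes in short steps, Python scripts to look and compute and a tool call to move; the robot and the scene stay as the last step left them, time stands still between calls to the robot, and variables do not carry over. Pictures are saved under pics/ and viewed, and the job is handed in when it is done.

Besides the shell and the picture viewer there is one more tool, called after "Request:" as name(argument=value, ...), one argument or row to a line, values as JSON. arm_command: Moves the arm, as the interface text tells. Shift numbers are shares of 0.4 m and turn numbers shares of 0.5 rad, none past 1 either way. Its arguments: {"type":"object","properties":{"motion":{"type":"array","items":{"type":"object","properties":{"slide":{"type":"array","items":{"type":"number"}},"turn":{"type":"array","items":{"type":"number"}}}}},"gripper":{"type":"number"},"grip_force":{"type":"number"}},"required":["motion"]}

```bash
ls; mkdir -p pics
python3 - <<'E'
from plant import robot
import cv2
s=robot.read_state()
for k in s: print(k,s[k])
for n in ["scene","side","wrist"]:
    c=robot.read_camera(n); cv2.imwrite(f"pics/{n}0.png",c["pixels"]); print(n,c["intrinsics"],c["D"],c["T"])
E
```

```text
pics
t 0.0
q [-1.38537395e+00  1.31149313e-01  1.48928448e+00 -1.32143894e-05
  1.52301568e+00 -8.54025989e-02]
dq [-6.19668173e-04 -6.12373303e-04 -4.91876393e-05  3.96162286e-06
 -1.30091071e-04 -5.69381043e-04]
joint_torque [ 1.40788219e-03 -5.59843075e+01 -4.91759062e+01  7.69759901e-02
  3.53468454e-02 -1.39599260e-04]
tool_pos [ 0.16048985 -0.57789301  0.40369137]
orientation [-2.50001436e+00  1.90046414e+00  2.17598380e-03]
force [ 0.24180213 -0.13785845  0.34443732]
wrist_torque [-0.01272841 -0.0350191   0.01196205]
opening 0.09317211590205497
scene [[432.29835689   0.         265.42977875]
 [  0.         432.29835689 187.75496501]
 [  0.           0.           1.        ]] [0.00403379 0.         0.         0.         0.        ] [[ 0.86670821  0.30794989 -0.39240763  1.03346694]
 [ 0.4986602  -0.55453416  0.66620558 -0.89322245]
 [-0.01244551 -0.77308391 -0.63418166  0.92926658]
 [ 0.          0.          0.          1.        ]]
side [[419.10158033   0.         256.45779953]
 [  0.         419.10158033 189.21454747]
 [  0.           0.           1.        ]] [0.03617056 0.         0.         0.         0.        ] [[-0.94008336 -0.2064667   0.27132044  0.21247101]
 [-0.34021436  0.51600997 -0.78612206  0.86966709]
 [ 0.02230398 -0.83132738 -0.55533532  0.70149701]
 [ 0.          0.          0.          1.        ]]
wrist [[317.17894589   0.         258.16031658]
 [  0.         317.17894589 194.1834014 ]
 [  0.           0.           1.        ]] [-0.05967857  0.          0.          0.          0.        ] [[ 0.26710903 -0.91849678 -0.29157576  0.24198845]
 [-0.96366336 -0.25533761 -0.07845787 -0.5559867 ]
 [-0.00238696  0.30193768 -0.95332468  0.38348839]
 [ 0.          0.          0.          1.        ]]
```

View pics/scene0.png

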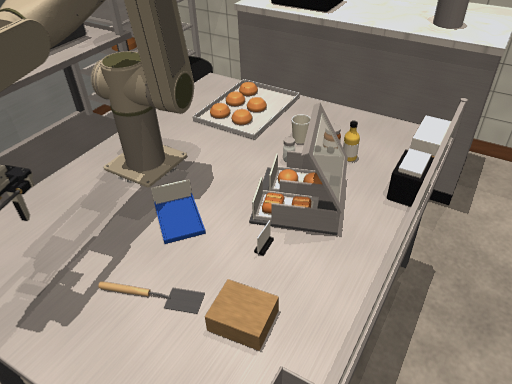

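View pics/side0.png

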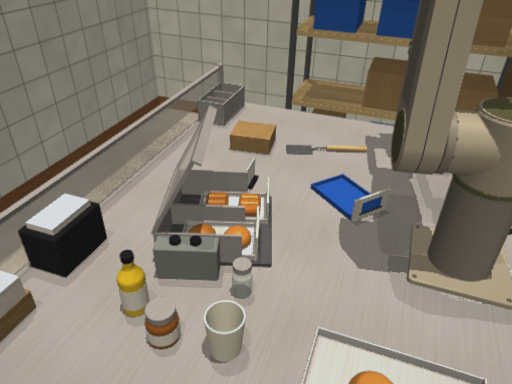

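View pics/wrist0.png

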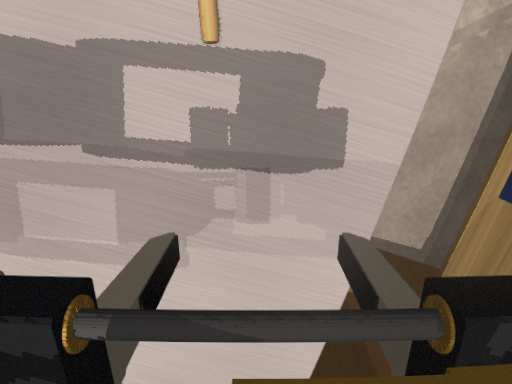

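The scene and side views show the warmer at scene (300,190) / side (220,220), with the lid leaning open. The blue tray at scene (180,215) / side (350,195) is the look-alike and stays alone. The two aluminium trays inside the warmer are the ones to push. I'll enlarge both views.

Run:
```python
import cv2
a=cv2.imread("pics/scene0.png")[95:245,235:365]; cv2.imwrite("pics/scene0c.png",cv2.resize(a,None,fx=4,fy=4,interpolation=cv2.INTER_CUBIC)[:600])
a=cv2.imread("pics/side0.png")[100:290,140:290]; cv2.imwrite("pics/side0c.png",cv2.resize(a,(600,760),interpolation=cv2.INTER_CUBIC)[:600])
cv2.imwrite("pics/side0d.png",cv2.resize(cv2.imread("pics/side0.png")[170:290,140:290],None,fx=5,fy=5,interpolation=cv2.INTER_CUBIC))
```

```text
(no output)
```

View pics/scene0c.png

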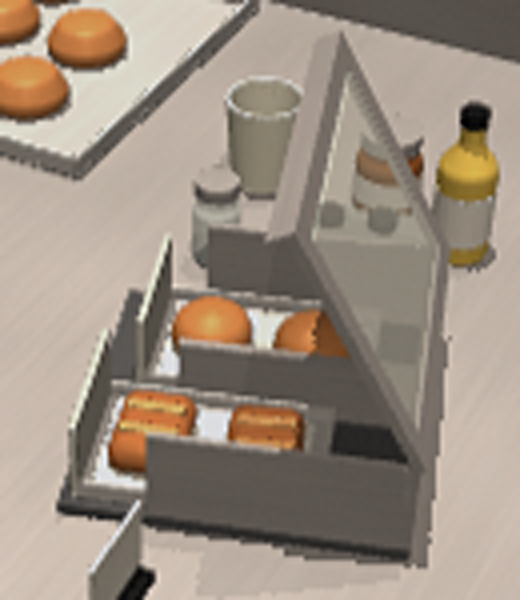

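View pics/side0c.png

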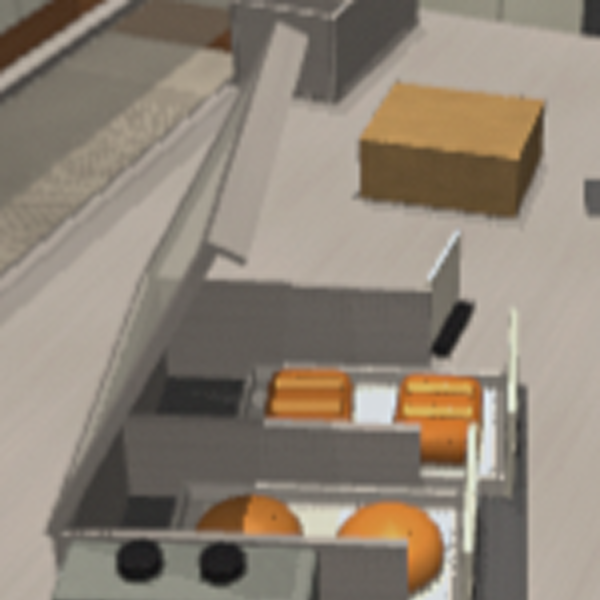

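View pics/side0d.png

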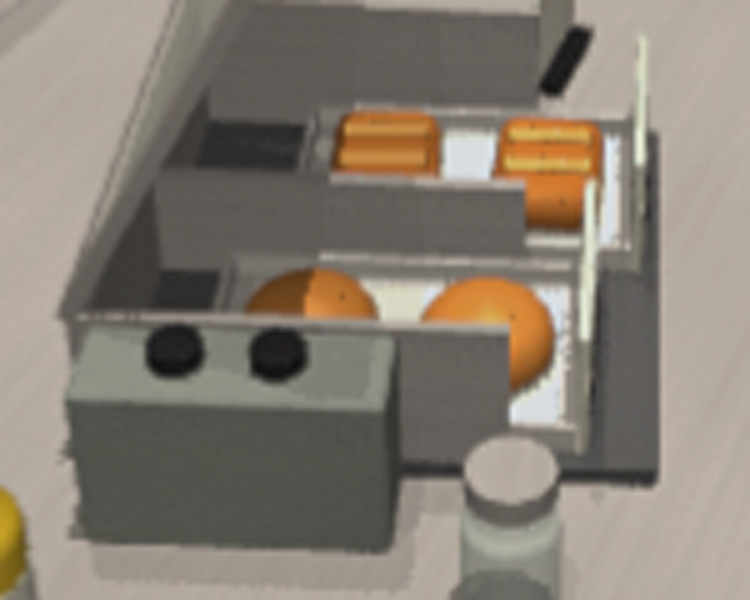

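```bash
cat > fit.py <<'E'
import numpy as np, cv2
from scipy.optimize import least_squares
CAM={'scene':(np.array([[432.29835689,0,265.42977875],[0,432.29835689,187.75496501],[0,0,1]]),np.array([0.00403379,0,0,0,0]),np.array([[0.86670821,0.30794989,-0.39240763,1.03346694],[0.4986602,-0.55453416,0.66620558,-0.89322245],[-0.01244551,-0.77308391,-0.63418166,0.92926658],[0,0,0,1]])),
'side':(np.array([[419.10158033,0,256.45779953],[0,419.10158033,189.21454747],[0,0,1]]),np.array([0.03617056,0,0,0,0]),np.array([[-0.94008336,-0.2064667,0.27132044,0.21247101],[-0.34021436,0.51600997,-0.78612206,0.86966709],[0.02230398,-0.83132738,-0.55533532,0.70149701],[0,0,0,1]]))}
def proj(cam,P):
    K,D,T=CAM[cam]; R=T[:3,:3].T; t=-R@T[:3,3]
    return cv2.projectPoints(np.asarray(P,float).reshape(-1,1,3),cv2.Rodrigues(R)[0],t,K,D)[0].reshape(-1,2)
def w2world(p,P):
    c,s=np.cos(p[2]),np.sin(p[2]); P=np.asarray(P,float).reshape(-1,3)
    return np.c_[p[0]+c*P[:,0]-s*P[:,1],p[1]+s*P[:,0]+c*P[:,1],P[:,2]]
def lidpt(a,r,off,y): # r from hinge, off above underside
    return [0.095-r*np.cos(a)+off*np.sin(a), y, 0.092+r*np.sin(a)+off*np.cos(a)]
E
cat > f1.py <<'E'
from fit import *
sd=lambda u,v:('side',(140+(u+.5)/5-.5,170+(v+.5)/5-.5))
s4=lambda u,v:('side',(140+(u+.5)/4-.5,100+(v+.5)/4-.5))
sc=lambda u,v:('scene',(235+(u+.5)/4-.5,95+(v+.5)/4-.5))
M=[ # obs, kind, pt
(sd(657,484),'w',(-.170,.140,0)),(sd(657,131),'w',(-.170,-.140,.012)),(sd(510,330),'w',(-.1,.136,.092)),(sd(526,182),'w',(-.1,0,.072)),
(sc(60,512),'w',(-.17,-.14,0)),(sc(147,438),'w',(-.1,-.14,.092)),(sc(180,345),'w',(-.1,0,.072)),(sc(412,558),'w',(.1,-.14,0)),
(sd(642,38),'r',(-.095,-.131,.082)),(sc(70,430),'r',(-.095,-.131,.082)),(sc(109,333),'r',(-.095,-.007,.082)),(sd(638,268),'r',(-.095,-.007,.012)),
(sd(595,182),'l',(-.095,.007,.082)),(sd(585,450),'l',(-.095,.131,.012)),(sc(168,237),'l',(-.095,.131,.082)),(sc(140,312),'l',(-.095,.007,.082)),
(sc(300,236),'d',(.215,.008,-.14)),(sc(342,33),'d',(.215,.008,.14)),(s4(212,246),'d',(.215,.008,.14)),(s4(283,22),'d',(.215,.008,-.14)),
]
def res(p,full=False):
    out=[]
    for (cam,uv),k,P in M:
        if k=='r':P=(P[0]+p[3],)+P[1:]
        if k=='l':P=(P[0]+p[4],)+P[1:]
        if k=='d':P=lidpt(p[5],*P)
        out.append(proj(cam,w2world(p,P))[0]-np.array(uv))
    return np.array(out) if full else np.ravel(out)
s=least_squares(res,[.75,-.05,-.1,-.05,-.04,1.0],loss='soft_l1')
print(np.round(s.x,4))
for m,r in zip(M,res(s.x,True)): print(m[0][0],m[1],m[2],np.round(r,1))
E
python3 f1.py
```

```text
[ 0.6172  0.0959  0.3246 -0.0646 -0.0403  1.062 ]
side w (-0.17, 0.14, 0) [-0.2  0.5]
side w (-0.17, -0.14, 0.012) [-0.6 -0.4]
side w (-0.1, 0.136, 0.092) [-0.2 -0.8]
side w (-0.1, 0, 0.072) [-0.6  0.3]
scene w (-0.17, -0.14, 0) [-0.5  0.6]
scene w (-0.1, -0.14, 0.092) [-0.  -0.5]
scene w (-0.1, 0, 0.072) [-0.1 -1.1]
scene w (0.1, -0.14, 0) [-0.3  0.7]
side r (-0.095, -0.131, 0.082) [-0.2 -0.7]
scene r (-0.095, -0.131, 0.082) [ 0.1 -0.4]
scene r (-0.095, -0.007, 0.082) [-1.1 -1.3]
side r (-0.095, -0.007, 0.012) [-0.4  0.7]
side l (-0.095, 0.007, 0.082) [-0.5 -0.8]
side l (-0.095, 0.131, 0.012) [-0.3  0.4]
scene l (-0.095, 0.131, 0.082) [-0.7 -0.9]
scene l (-0.095, 0.007, 0.082) [-0.6  2.2]
scene d (0.215, 0.008, -0.14) [-1.9 -0.6]
scene d (0.215, 0.008, 0.14) [-1.3 -0.8]
side d (0.215, 0.008, 0.14) [-0.  -0.9]
side d (0.215, 0.008, -0.14) [-1.4  0.2]
```

```bash
cat > go.py <<'E'
from fit import *
from scipy.spatial.transform import Rotation as R
from plant import robot
W=[0.6172,0.0959,0.3246]
def rep(wx,wy,z,yaw=True):
    "tip target in warmer frame -> total slide shares, turn shares"
    s=robot.read_state(); Rm=R.from_rotvec(s['orientation']); T=Rm.as_matrix()
    c,n=np.cos(W[2]),np.sin(W[2])
    tip=np.array(s['tool_pos'])+T[:,2]*.186
    d=tip[:2]-W[:2]; print('t',round(s['t'],2),'tip in warmer',np.round([c*d[0]+n*d[1],-n*d[0]+c*d[1],tip[2]],4),'F',np.round(s['force'],1),'open',round(s['opening'],4),'q',np.round(s['q'],2))
    tgt=w2world(W,[wx,wy,z])[0]
    Rt=np.array([[n,c,0],[-c,n,0],[0,0,-1]]).T  # rows = axes x,y,z
    Rt=np.column_stack([[n,-c,0],[c,n,0],[0,0,-1]])
    print('turn shares',np.round(R.from_matrix(T.T@Rt).as_rotvec()/.5,3))
    print('slide shares, present axes',np.round(T.T@(tgt-tip)/.4,3),' final axes',np.round(Rt.T@(tgt-tip)/.4,3))
E
python3 -c "
from go import *
rep(-.25,-.069,.2)"
```

```text
t 0.15 tip in warmer [-0.6477 -0.4928  0.2179] F [ 0.3  0.6 -0.2] open 0.0931 q [-1.39  0.13  1.49  0.    1.52 -0.09]Traceback (most recent call last):
  File "<string>", line 3, in <module>
    rep(-.25,-.069,.2)
    ~~~^^^^^^^^^^^^^^^
  File "go.py", line 14, in rep
    print('turn shares',np.round(R.from_matrix(T.T@Rt).as_rotvec()/.5,3))
                                 ~~~~~~~~~~~~~^^^^^^^^
  File "scipy/spatial/transform/_rotation.pyx", line 1143, in scipy.spatial.transform._rotation.Rotation.from_matrix
ValueError: Non-positive determinant (left-handed or null coordinate frame) in rotation matrix 0: [[ 9.98553467e-01 -5.37494303e-02  1.40433293e-03]
 [-5.37496726e-02 -9.98554432e-01  1.35385399e-04]
 [-1.39502598e-03  2.10671994e-04  9.99999005e-01]].
```

Request:
arm_command(
  motion=[
    {"slide": [-0.055,-0.045,0],"turn": [0,0,0]},
    {"slide": [-0.055,-0.045,0],"turn": [0,0,0]},
    {"slide": [-0.055,-0.045,0],"turn": [0,0,0]},
    {"slide": [-0.055,-0.045,0],"turn": [0,0,0]},
    {"slide": [-0.055,-0.045,0],"turn": [0,0,0]},
  ],
  gripper=0,
)

```text
t: 0.57
tool_pos: [0.2181, -0.4468, 0.4042]
orientation: [-2.5, 1.901, 0.001]
force: [1.0, 0.5, -0.5]
opening: 0.0642
```

```bash
sed -i '/Rt=np.array/d; s/\[\[n,-c,0\]/[[-n,c,0]/' go.py
python3 -c "
from go import *
rep(-.25,-.069,.2)"
```

```text
t 0.57 tip in warmer [-0.5513 -0.3869  0.2182] F [ 1.   0.5 -0.5] open 0.0642 q [-1.22 -0.15  1.77  0.    1.52  0.08]
turn shares [2.000e-03 0.000e+00 6.175e+00]
slide shares, present axes [-0.834 -0.709  0.046]  final axes [0.795 0.753 0.046]
```

Request:
arm_command(
  motion=[
    {"slide": [-0.055,-0.045,0],"turn": [0,0,0]},
    {"slide": [-0.055,-0.045,0],"turn": [0,0,0]},
    {"slide": [-0.055,-0.045,0],"turn": [0,0,0]},
    {"slide": [-0.055,-0.045,0],"turn": [0,0,0]},
    {"slide": [-0.055,-0.045,0],"turn": [0,0,0]},
  ],
)

```text
t: 0.98
tool_pos: [0.2753, -0.3166, 0.4045]
orientation: [-2.501, 1.901, 0.0]
force: [-0.3, -0.3, -0.4]
opening: 0.0309
```

Request:
arm_command(
  motion=[
    {"slide": [-0.055,-0.045,0],"turn": [0,0,0]},
    {"slide": [-0.055,-0.045,0],"turn": [0,0,0]},
    {"slide": [-0.055,-0.045,0],"turn": [0,0,0]},
    {"slide": [-0.055,-0.045,0],"turn": [0,0,0]},
    {"slide": [-0.055,-0.045,0],"turn": [0,0,0]},
  ],
)

```text
t: 1.4
tool_pos: [0.3325, -0.1866, 0.4046]
orientation: [2.501, -1.902, 0.0]
force: [0.3, -0.6, 1.1]
opening: 0.001
```

```bash
python3 -c "
from go import *
rep(-.25,-.069,.2)"
```

```text
t 1.4 tip in warmer [-0.3599 -0.177   0.2186] F [ 0.3 -0.6  1.1] open 0.001 q [-0.65 -0.5   2.04 -0.    1.6   0.65]
turn shares [-0.     0.     6.175]
slide shares, present axes [-0.284 -0.26   0.047]  final axes [0.27  0.275 0.047]
```

Request:
arm_command(
  motion=[
    {"slide": [-0.055,-0.04,0],"turn": [0,0,-0.2]},
    {"slide": [-0.055,-0.045,0],"turn": [0,0,0]},
    {"slide": [-0.055,-0.05,0],"turn": [0,0,0]},
    {"slide": [-0.055,-0.05,0],"turn": [0,0,0]},
    {"slide": [-0.055,-0.05,0],"turn": [0,0,0]},
  ],
)

```text
t: 1.82
tool_pos: [0.3828, -0.0507, 0.4047]
orientation: [-2.593, 1.774, -0.0]
force: [0.4, -0.8, 0.5]
opening: 0.0001
```

Request:
arm_command(
  motion=[
    {"slide": [0,0,0],"turn": [0,0,-0.24]},
    {"slide": [0,0,0],"turn": [0,0,-0.24]},
    {"slide": [0,0,0],"turn": [0,0,-0.24]},
    {"slide": [0,0,0],"turn": [0,0,-0.24]},
    {"slide": [0,0,0],"turn": [0,0,-0.24]},
  ],
)

```text
t: 2.23
tool_pos: [0.3827, -0.052, 0.4045]
orientation: [3.004, -0.919, -0.001]
force: [-0.1, 0.6, 1.1]
opening: 0.0003
```

Request:
arm_command(
  motion=[
    {"slide": [0,0,0],"turn": [0,0,-0.24]},
    {"slide": [0,0,0],"turn": [0,0,-0.24]},
    {"slide": [0,0,0],"turn": [0,0,-0.24]},
    {"slide": [0,0,0],"turn": [0,0,-0.24]},
    {"slide": [0,0,0],"turn": [0,0,-0.24]},
  ],
)

```text
t: 2.65
tool_pos: [0.3826, -0.0521, 0.4045]
orientation: [-3.141, -0.009, 0.001]
force: [-0.1, 1.2, 0.1]
opening: 0.0004
```

Request:
arm_command(
  motion=[
    {"slide": [0,0,0],"turn": [0,0,-0.24]},
    {"slide": [0,0,0],"turn": [0,0,-0.24]},
    {"slide": [0,0,0],"turn": [0,0,-0.24]},
    {"slide": [0,0,0],"turn": [0,0,-0.24]},
    {"slide": [0,0,0],"turn": [0,0,-0.24]},
  ],
)

```text
t: 3.07
tool_pos: [0.3826, -0.0521, 0.4045]
orientation: [-2.998, -0.937, 0.001]
force: [-0.1, 0.3, -0.6]
opening: 0.0005
```

Request:
arm_command(
  motion=[
    {"slide": [0,0,0],"turn": [0,0,-0.24]},
    {"slide": [0,0,0],"turn": [0,0,-0.24]},
    {"slide": [0,0,0],"turn": [0,0,-0.24]},
    {"slide": [0,0,0],"turn": [0,0,-0.24]},
    {"slide": [0,0,0],"turn": [0,0,-0.24]},
  ],
)

```text
t: 3.48
tool_pos: [0.3826, -0.0521, 0.4045]
orientation: [-2.587, -1.781, 0.0]
force: [-0.1, -0.5, 0.2]
opening: 0.0003
```

```bash
python3 -c "
from go import *
rep(-.25,-.069,.2)"
```

```text
t 3.48 tip in warmer [-0.2696 -0.0654  0.2185] F [-0.1 -0.5  0.2] open 0.0003 q [-0.27 -0.48  2.03  0.    1.59 -1.47]
turn shares [-1.000e-03 -0.000e+00 -1.379e+00]
slide shares, present axes [0.024 0.043 0.046]  final axes [-0.009  0.049  0.046]
```

Request:
arm_command(
  motion=[
    {"slide": [0,0,0],"turn": [0,0,-0.24]},
    {"slide": [0,0,0],"turn": [0,0,-0.24]},
    {"slide": [0,0,0],"turn": [0,0,-0.24]},
    {"slide": [0,0,0],"turn": [0,0,-0.24]},
    {"slide": [0,0,0],"turn": [0,0,-0.24]},
  ],
)

```text
t: 3.9
tool_pos: [0.3826, -0.0521, 0.4045]
orientation: [-1.945, -2.466, 0.0]
force: [0.3, -0.8, 0.1]
opening: 0.0006
```

Request:
arm_command(
  motion=[
    {"slide": [0,0,0.05],"turn": [0,0,-0.18]},
    {"slide": [0,0,0.05],"turn": [0,0,0]},
    {"slide": [0,0,0.05],"turn": [0,0,0]},
    {"slide": [0,0,0.05],"turn": [0,0,0]},
    {"slide": [0,0,0.05],"turn": [0,0,0]},
  ],
)

```text
t: 4.32
tool_pos: [0.3825, -0.0521, 0.3037]
orientation: [-1.84, -2.546, 0.0]
force: [0.7, -1.0, -0.5]
opening: 0.0006
```

```bash
python3 -c "
from go import *
rep(-.19,-.069,.04)
c=robot.read_camera('side');cv2.imwrite('pics/side1.png',c['pixels'])
c=robot.read_camera('scene');cv2.imwrite('pics/scene1.png',cv2.resize(c['pixels'][80:280,220:400],None,fx=3,fy=3))"
```

```text
t 4.32 tip in warmer [-0.2696 -0.0654  0.1177] F [ 0.7 -1.  -0.5] open 0.0006 q [-0.27 -0.42  2.17  0.    1.39 -2.16]
turn shares [-0.    -0.    -0.011]
slide shares, present axes [-0.008  0.199  0.194]  final axes [-0.009  0.199  0.194]
```

View pics/side1.png

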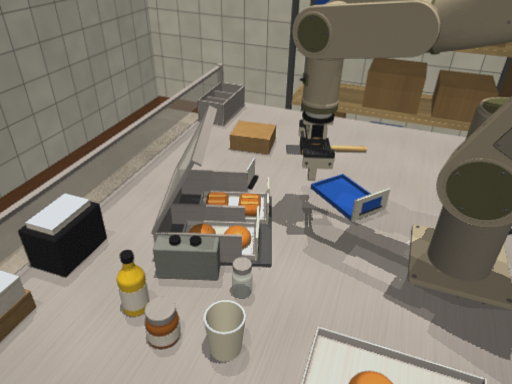

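View pics/scene1.png

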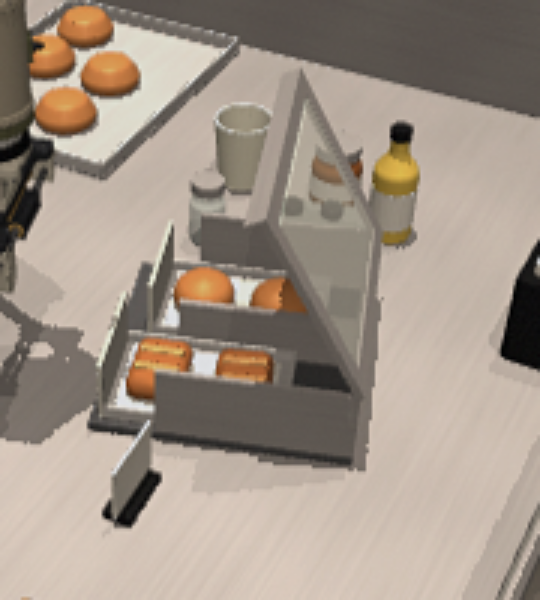

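Request:
arm_command(
  motion=[
    {"slide": [0,0.04,0.0],"turn": [0,0,0]},
    {"slide": [0,0.04,0.03],"turn": [0,0,0]},
    {"slide": [-0.008,0.04,0.05],"turn": [0,0,0]},
    {"slide": [0,0.03,0.05],"turn": [0,0,0]},
    {"slide": [0,0.02,0.04],"turn": [0,0,0]},
  ],
)

```text
t: 4.83
tool_pos: [0.4497, -0.0337, 0.2371]
orientation: [1.839, 2.545, 0.001]
force: [-0.1, 0.5, -0.3]
opening: 0.0002
```

Request:
arm_command(
  motion=[
    {"slide": [0,0.0,0.015],"turn": [0,0,0]},
    {"slide": [0,0.01,0],"turn": [0,0,0]},
    {"slide": [0,0.01,0],"turn": [0,0,0]},
    {"slide": [0,0.01,0],"turn": [0,0,0]},
    {"slide": [0,0.01,0],"turn": [0,0,0]},
  ],
)

```text
t: 5.25
tool_pos: [0.4644, -0.029, 0.2324]
orientation: [1.839, 2.544, 0.002]
force: [0.7, -0.3, 0.2]
opening: 0.0001
```

```bash
python3 -c "
from go import *
rep(-.108,-.069,.04)
c=robot.read_camera('side');cv2.imwrite('pics/side2.png',cv2.resize(c['pixels'][100:290,140:340],None,fx=3,fy=3))"
```

```text
t 5.25 tip in warmer [-0.1842 -0.0698  0.0464] F [ 0.7 -0.3  0.2] open 0.0001 q [-0.17 -0.08  2.03  0.    1.19 -2.06]
turn shares [ 0.005  0.002 -0.011]
slide shares, present axes [0.003 0.19  0.016]  final axes [0.002 0.191 0.016]
```

View pics/side2.png

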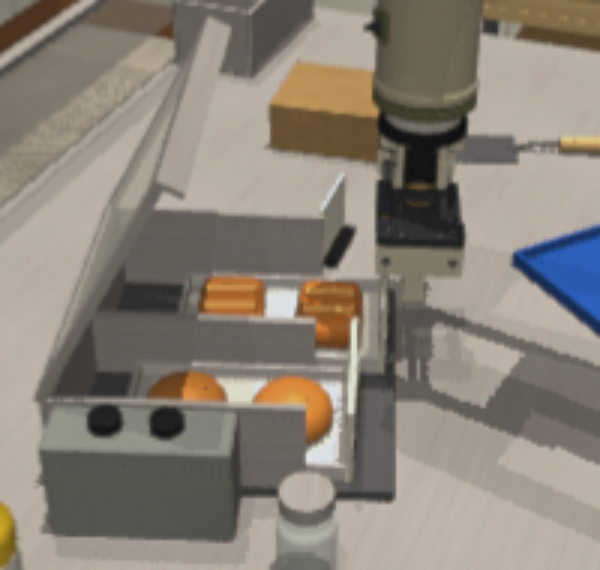

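The fingertips are just in front of the right panel at about (410,300). Now I'll push slowly.

Request:
arm_command(
  motion=[
    {"slide": [0,0.01,0],"turn": [0,0,0]},
    {"slide": [0,0.01,0],"turn": [0,0,0]},
    {"slide": [0,0.01,0],"turn": [0,0,0]},
    {"slide": [0,0.01,0],"turn": [0,0,0]},
    {"slide": [0,0.01,0],"turn": [0,0,0]},
  ],
)

```text
t: 5.72
tool_pos: [0.4821, -0.0228, 0.2307]
orientation: [-1.839, -2.545, 0.004]
force: [-8.8, -3.8, 8.1]
opening: 0.0008
```

Request:
arm_command(
  motion=[
    {"slide": [0,0.01,0],"turn": [0,0,0]},
    {"slide": [0,0.01,0],"turn": [0,0,0]},
    {"slide": [0,0.01,0],"turn": [0,0,0]},
    {"slide": [0,0.01,0],"turn": [0,0,0]},
    {"slide": [0,0.01,0],"turn": [0,0,0]},
  ],
)

```text
t: 6.13
tool_pos: [0.5009, -0.0166, 0.2306]
orientation: [-1.839, -2.544, 0.005]
force: [-10.2, -3.2, 8.6]
opening: 0.0004
```

Request:
arm_command(
  motion=[
    {"slide": [0,0.01,0],"turn": [0,0,0]},
    {"slide": [0,0.01,0],"turn": [0,0,0]},
    {"slide": [0,0.01,0],"turn": [0,0,0]},
    {"slide": [0,0.01,0],"turn": [0,0,0]},
    {"slide": [0,0.01,0],"turn": [0,0,0]},
  ],
)

```text
t: 6.55
tool_pos: [0.5199, -0.0103, 0.2306]
orientation: [-1.839, -2.544, 0.004]
force: [-9.8, -3.3, 9.1]
opening: 0.0003
```

```bash
python3 -c "
from go import *
rep(-.108,-.069,.04)"
```

```text
t 6.55 tip in warmer [-0.1268 -0.0695  0.0446] F [-9.8 -3.3  9.1] open 0.0003 q [-0.12  0.08  1.88 -0.    1.19 -2.01]
turn shares [-0.008 -0.001 -0.011]
slide shares, present axes [0.002 0.047 0.011]  final axes [0.001 0.047 0.012]
```

Request:
arm_command(
  motion=[
    {"slide": [0,0.01,0],"turn": [0,0,0]},
    {"slide": [0,0.01,0],"turn": [0,0,0]},
    {"slide": [0,0.01,0],"turn": [0,0,0]},
    {"slide": [0,0.005,0],"turn": [0,0,0]},
    {"slide": [0,0.005,0],"turn": [0,0,0]},
  ],
)

```text
t: 6.97
tool_pos: [0.5351, -0.0053, 0.2306]
orientation: [-1.839, -2.544, 0.005]
force: [-10.6, -3.9, 9.8]
opening: 0.0004
```

Request:
arm_command(
  motion=[
    {"slide": [0,0.004,0],"turn": [0,0,0]},
    {"slide": [0,0.004,0],"turn": [0,0,0]},
    {"slide": [0,0.003,0],"turn": [0,0,0]},
    {"slide": [0,0,0],"turn": [0,0,0]},
    {"slide": [0,0,0],"turn": [0,0,0]},
  ],
)

```text
t: 7.38
tool_pos: [0.5369, -0.0048, 0.2306]
orientation: [-1.836, -2.54, 0.014]
force: [-32.9, -9.5, 27.5]
opening: 0.0002
```

```bash
python3 -c "
from go import *
rep(-.108,-.069,.04)"
```

```text
t 7.38 tip in warmer [-0.1104 -0.0696  0.0446] F [-32.9  -9.5  27.5] open 0.0002 q [-0.1   0.12  1.83 -0.    1.2  -1.99]
turn shares [-0.024 -0.003 -0.011]
slide shares, present axes [0.002 0.006 0.011]  final axes [0.002 0.006 0.012]
```

Request:
arm_command(
  motion=[
    {"slide": [0,-0.01,0],"turn": [0,0,0]},
    {"slide": [0,-0.03,0],"turn": [0,0,0]},
    {"slide": [0,-0.05,0],"turn": [0,0,0]},
    {"slide": [0,-0.06,0],"turn": [0,0,0]},
    {"slide": [0,-0.04,0],"turn": [0,0,0]},
  ],
)

```text
t: 7.8
tool_pos: [0.4664, -0.0276, 0.2302]
orientation: [-1.839, -2.545, 0.001]
force: [-0.0, 0.2, -0.9]
opening: 0.0002
```

Request:
arm_command(
  motion=[
    {"slide": [0.07,0,0],"turn": [0,0,0]},
    {"slide": [0.07,0,0],"turn": [0,0,0]},
    {"slide": [0.07,0,0],"turn": [0,0,0]},
    {"slide": [0.07,0,0],"turn": [0,0,0]},
    {"slide": [0.065,0,0],"turn": [0,0,0]},
  ],
)

```text
t: 8.22
tool_pos: [0.4239, 0.1048, 0.2309]
orientation: [1.841, 2.546, 0.0]
force: [-0.0, -0.1, -1.2]
opening: 0.0003
```

```bash
python3 -c "
from go import *
c=robot.read_camera('side');cv2.imwrite('pics/side3.png',cv2.resize(c['pixels'][100:290,140:340],None,fx=3,fy=3))
c=robot.read_camera('scene');cv2.imwrite('pics/scene3.png',cv2.resize(c['pixels'][95:245,235:365],None,fx=4,fy=4))
rep(-.108,.069,.045)"
```

```text
t 8.32 tip in warmer [-0.1804  0.0717  0.0446] F [ 0.3 -0.2  0.1] open 0.0004 q [ 0.13 -0.16  2.11  0.    1.2  -1.77]
turn shares [-0.001 -0.002 -0.005]
slide shares, present axes [-0.006  0.181 -0.001]  final axes [-0.007  0.181 -0.001]
```

View pics/side3.png

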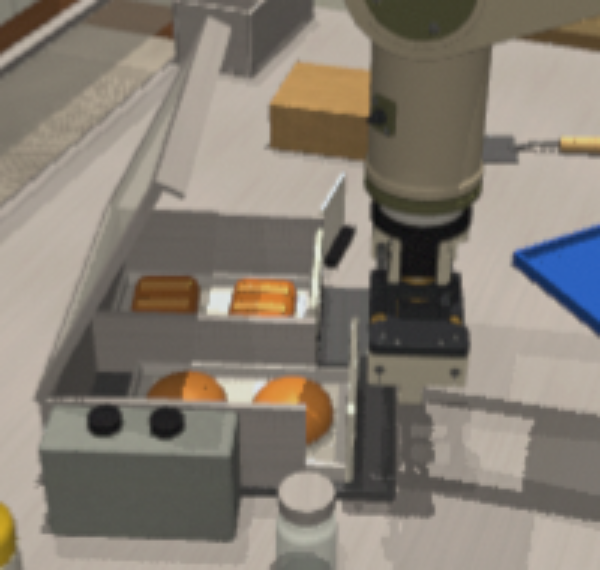

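View pics/scene3.png

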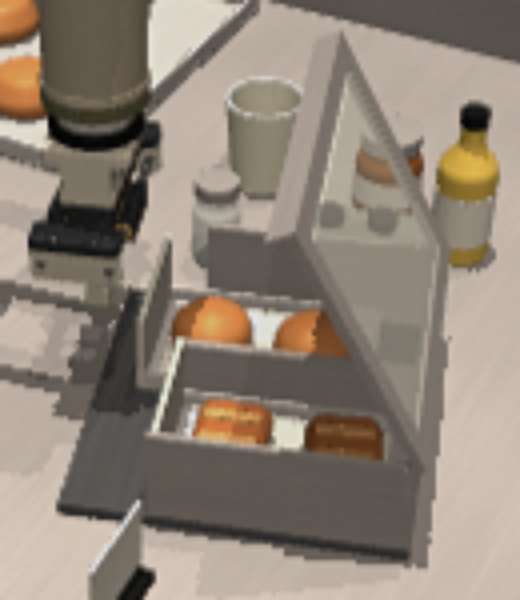

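The right tray is home, with its panel level with the wall fronts at side crop (318,270). The fingertips are now in front of the left panel, so that's the next push.

Request:
arm_command(
  motion=[
    {"slide": [-0.006,0.02,-0.002],"turn": [0,0,0]},
    {"slide": [0,0.02,0],"turn": [0,0,0]},
    {"slide": [0,0.015,0],"turn": [0,0,0]},
    {"slide": [0,0.01,0],"turn": [0,0,0]},
    {"slide": [0,0.01,0],"turn": [0,0,0]},
  ],
)

```text
t: 8.73
tool_pos: [0.4546, 0.1101, 0.2314]
orientation: [-1.842, -2.545, 0.0]
force: [-0.5, 0.7, 0.3]
opening: 0.0003
```

Request:
arm_command(
  motion=[
    {"slide": [0,0.01,0],"turn": [0,0,0]},
    {"slide": [0,0.01,0],"turn": [0,0,0]},
    {"slide": [0,0.01,0],"turn": [0,0,0]},
    {"slide": [0,0.01,0],"turn": [0,0,0]},
    {"slide": [0,0.01,0],"turn": [0,0,0]},
  ],
)

```text
t: 9.15
tool_pos: [0.4722, 0.1166, 0.2312]
orientation: [-1.839, -2.544, 0.004]
force: [-7.4, -3.3, 6.7]
opening: 0.0005
```

Request:
arm_command(
  motion=[
    {"slide": [0,0.01,0],"turn": [0,0,0]},
    {"slide": [0,0.01,0],"turn": [0,0,0]},
    {"slide": [0,0.01,0],"turn": [0,0,0]},
    {"slide": [0,0.01,0],"turn": [0,0,0]},
    {"slide": [0,0.005,0],"turn": [0,0,0]},
  ],
)

```text
t: 9.57
tool_pos: [0.4895, 0.1224, 0.2312]
orientation: [-1.839, -2.545, 0.003]
force: [-8.1, -3.0, 6.9]
opening: 0.0006
```

```bash
python3 -c "
from go import *
rep(-.108,.069,.045)"
```

```text
t 9.57 tip in warmer [-0.1131  0.0659  0.0452] F [-8.1 -3.   6.9] open 0.0006 q [ 0.14  0.03  1.92 -0.    1.19 -1.75]
turn shares [-0.005 -0.    -0.011]
slide shares, present axes [0.008 0.013 0.   ]  final axes [0.008 0.013 0.   ]
```

Request:
arm_command(
  motion=[
    {"slide": [0,0.004,0],"turn": [0,0,0]},
    {"slide": [0,0.004,0],"turn": [0,0,0]},
    {"slide": [0,0.004,0],"turn": [0,0,0]},
    {"slide": [0,0.003,0],"turn": [0,0,0]},
    {"slide": [0,0,0],"turn": [0,0,0]},
  ],
)

```text
t: 9.98
tool_pos: [0.4939, 0.1239, 0.2312]
orientation: [-1.838, -2.543, 0.009]
force: [-16.9, -6.5, 15.6]
opening: 0.0004
```

```bash
python3 -c "
from go import *
rep(-.108,.069,.045)"
```

```text
t 9.98 tip in warmer [-0.1093  0.0659  0.0452] F [-16.9  -6.5  15.6] open 0.0004 q [ 0.15  0.05  1.91 -0.    1.19 -1.74]
turn shares [-0.014 -0.001 -0.011]
slide shares, present axes [0.008 0.003 0.   ]  final axes [0.008 0.003 0.   ]
```

Force is rising, and the position matches the right tray's stop at -0.110. One more small nudge, then back off and check.

Request:
arm_command(
  motion=[
    {"slide": [0,0.004,0],"turn": [0,0,0]},
    {"slide": [0,0.004,0],"turn": [0,0,0]},
    {"slide": [0,0,0],"turn": [0,0,0]},
    {"slide": [0,0,0],"turn": [0,0,0]},
    {"slide": [0,0,0],"turn": [0,0,0]},
  ],
)

```text
t: 10.4
tool_pos: [0.4949, 0.1242, 0.2309]
orientation: [-1.835, -2.539, 0.018]
force: [-34.1, -12.3, 30.5]
opening: 0.0003
```

```bash
python3 -c "
from go import *
rep(-.108,.069,.045)"
```

```text
t 10.4 tip in warmer [-0.1095  0.0659  0.0449] F [-34.1 -12.3  30.5] open 0.0003 q [ 0.15  0.06  1.9  -0.    1.2  -1.74]
turn shares [-0.028 -0.001 -0.011]
slide shares, present axes [ 0.008  0.004 -0.   ]  final axes [ 0.008  0.004 -0.   ]
```

Request:
arm_command(
  motion=[
    {"slide": [0,-0.01,0],"turn": [0,0,0]},
    {"slide": [0,-0.03,0],"turn": [0,0,0]},
    {"slide": [0,-0.05,0],"turn": [0,0,0]},
    {"slide": [0,-0.07,0],"turn": [0,0,0]},
    {"slide": [0,-0.07,0],"turn": [0,0,0]},
  ],
)

```text
t: 10.82
tool_pos: [0.4106, 0.0963, 0.2314]
orientation: [1.84, 2.546, 0.0]
force: [0.3, 0.5, 1.3]
opening: 0.0005
```

Request:
arm_command(
  motion=[
    {"slide": [0,-0.02,-0.08],"turn": [0,0,0]},
    {"slide": [0,0,-0.09],"turn": [0,0,0]},
    {"slide": [0,0,-0.09],"turn": [0,0,0]},
    {"slide": [0,0,-0.09],"turn": [0,0,0]},
    {"slide": [0,0,-0.09],"turn": [0,0,0]},
  ],
)

```text
t: 11.23
tool_pos: [0.4032, 0.094, 0.4094]
orientation: [1.84, 2.546, 0.001]
force: [0.9, 0.0, 0.5]
opening: 0.0007
```

```bash
python3 -c "
from go import *
c=robot.read_camera('side');cv2.imwrite('pics/side4.png',cv2.resize(c['pixels'][100:290,140:340],None,fx=3,fy=3))
c=robot.read_camera('scene');cv2.imwrite('pics/scene4.png',cv2.resize(c['pixels'][95:245,235:365],None,fx=4,fy=4))
rep(0.02,0,.32)"
```

```text
t 11.33 tip in warmer [-0.1996  0.0656  0.2287] F [ 0.1 -0.2 -0.2] open 0.0003 q [ 0.11 -0.4   1.95  0.    1.58 -1.78]
turn shares [ 0.022  0.005 -0.011]
slide shares, present axes [-0.161  0.552 -0.222]  final axes [-0.164  0.549 -0.228]
```

View pics/side4.png

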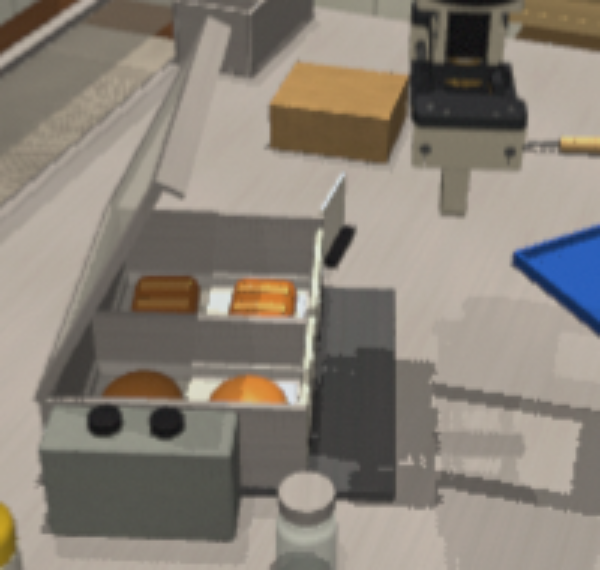

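View pics/scene4.png

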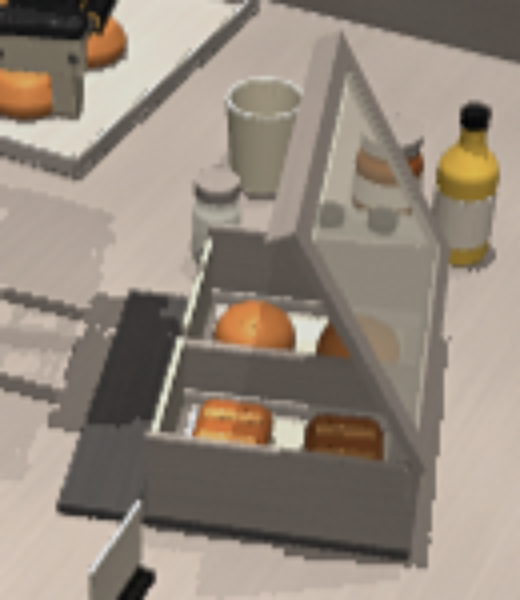

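Both trays are home: their panels line up at side crop (315,300), flush with the wall fronts, and the pastries are inside. Next I go over the lid's edge.

Request:
arm_command(
  motion=[
    {"slide": [-0.02,0,-0.06],"turn": [0.02,0,-0.01]},
    {"slide": [-0.035,0,-0.06],"turn": [0,0,0]},
    {"slide": [-0.035,0,-0.06],"turn": [0,0,0]},
    {"slide": [-0.035,0,-0.06],"turn": [0,0,0]},
    {"slide": [-0.035,0,-0.03],"turn": [0,0,0]},
  ],
)

```text
t: 11.75
tool_pos: [0.4251, 0.033, 0.5181]
orientation: [-1.832, -2.548, 0.01]
force: [-0.1, -0.1, 1.1]
opening: 0.0003
```

```bash
python3 -c "
from go import *
rep(0.035,0,.33)"
```

```text
t 11.75 tip in warmer [-0.2034  0.0015  0.3321] F [-0.1 -0.1  1.1] open 0.0003 q [-0.04 -0.36  1.74 -0.    1.77 -1.94]
turn shares [-0.014  0.002 -0.001]
slide shares, present axes [-0.004  0.596  0.001]  final axes [-0.004  0.596  0.005]
```

Request:
arm_command(
  motion=[
    {"slide": [0,0.04,-0.01],"turn": [-0.01,0,0]},
    {"slide": [0,0.06,-0.01],"turn": [0,0,0]},
    {"slide": [0,0.06,0],"turn": [0,0,0]},
    {"slide": [0,0.06,0],"turn": [0,0,0]},
    {"slide": [0,0.06,0],"turn": [0,0,0]},
  ],
)

```text
t: 12.17
tool_pos: [0.5322, 0.0696, 0.522]
orientation: [-1.832, -2.548, 0.007]
force: [0.9, -0.4, 0.3]
opening: 0.0003
```

Request:
arm_command(
  motion=[
    {"slide": [0,0.06,0],"turn": [0,0,0]},
    {"slide": [0,0.07,0],"turn": [0,0,0]},
    {"slide": [0,0.07,0],"turn": [0,0,0]},
    {"slide": [0,0.07,0],"turn": [0,0,0]},
    {"slide": [0,0.04,0],"turn": [0,0,0]},
  ],
)

```text
t: 12.58
tool_pos: [0.6506, 0.1096, 0.52]
orientation: [-1.831, -2.547, 0.008]
force: [0.1, -1.0, 0.9]
opening: 0.0006
```

```bash
python3 -c "
from go import *
c=robot.read_camera('side');cv2.imwrite('pics/side5.png',cv2.resize(c['pixels'][0:290,100:340],None,fx=2,fy=2))
rep(0.03,0,.27)"
```

```text
t 12.63 tip in warmer [0.0358 0.0026 0.333 ] F [-1.6 -0.5 -0.9] open 0.0004 q [ 0.09  0.29  1.1  -0.    1.76 -1.81]
turn shares [-0.014 -0.002  0.   ]
slide shares, present axes [-0.007 -0.013  0.158]  final axes [-0.006 -0.014  0.157]
```

View pics/side5.png

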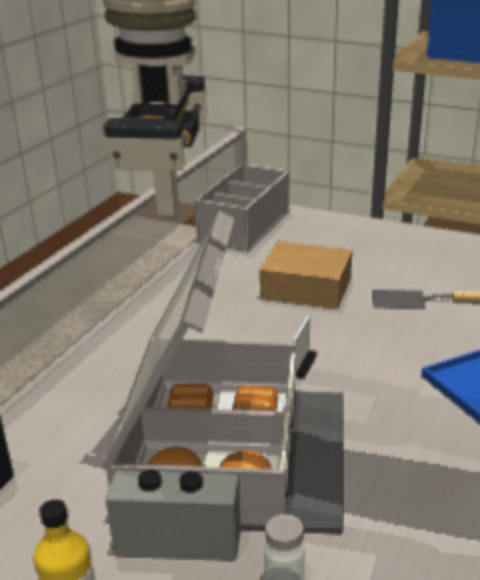

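Request:
arm_command(
  motion=[
    {"slide": [0,0,0.04],"turn": [0,0,0]},
    {"slide": [0,0,0.04],"turn": [0,0,0]},
    {"slide": [0,-0.005,0.03],"turn": [0,0,0]},
    {"slide": [0,-0.005,0.02],"turn": [0,0,0]},
    {"slide": [0,-0.005,0.02],"turn": [0,0,0]},
  ],
)

```text
t: 13.05
tool_pos: [0.6422, 0.1067, 0.4608]
orientation: [-1.832, -2.547, 0.008]
force: [-0.1, 0.3, -0.9]
opening: 0.0005
```

```bash
python3 -c "
from go import *
rep(0.004,0,.26)"
```

```text
t 13.05 tip in warmer [0.026  0.0023 0.2748] F [-0.1  0.3 -0.9] open 0.0005 q [ 0.09  0.26  1.24 -0.    1.65 -1.81]
turn shares [-0.013 -0.001 -0.001]
slide shares, present axes [-0.006 -0.055  0.037]  final axes [-0.006 -0.055  0.037]
```

Request:
arm_command(
  motion=[
    {"slide": [0,-0.011,0.007],"turn": [0,0,0]},
    {"slide": [0,-0.011,0.007],"turn": [0,0,0]},
    {"slide": [0,-0.011,0.007],"turn": [0,0,0]},
    {"slide": [0,-0.011,0.007],"turn": [0,0,0]},
    {"slide": [0,-0.011,0.007],"turn": [0,0,0]},
  ],
)

```text
t: 13.47
tool_pos: [0.6211, 0.0998, 0.4493]
orientation: [-1.833, -2.55, 0.004]
force: [-0.2, -0.4, 0.5]
opening: 0.0007
```

```bash
python3 -c "
from go import *
rep(-.028,0,.2375)"
```

```text
t 13.47 tip in warmer [0.0044 0.0023 0.2633] F [-0.2 -0.4  0.5] open 0.0007 q [ 0.08  0.2   1.33 -0.    1.61 -1.82]
turn shares [-0.006  0.001 -0.001]
slide shares, present axes [-0.006 -0.081  0.065]  final axes [-0.006 -0.081  0.065]
```

Request:
arm_command(
  motion=[
    {"slide": [0,-0.017,0.012],"turn": [0,0,0]},
    {"slide": [0,-0.017,0.012],"turn": [0,0,0]},
    {"slide": [0,-0.016,0.013],"turn": [0,0,0]},
    {"slide": [0,-0.016,0.014],"turn": [0,0,0]},
    {"slide": [0,-0.015,0.014],"turn": [0,0,0]},
  ],
)

```text
t: 13.88
tool_pos: [0.5901, 0.0893, 0.423]
orientation: [-1.833, -2.549, 0.005]
force: [0.8, 0.7, 2.2]
opening: 0.0008
```

```bash
python3 -c "
from go import *
c=robot.read_camera('side');cv2.imwrite('pics/side6.png',cv2.resize(c['pixels'][0:290,100:340],None,fx=2,fy=2))
rep(-.054,0,.2087)"
```

```text
t 13.93 tip in warmer [-0.0297  0.0024  0.2356] F [ 1.   1.  -0.2] open 0.0002 q [ 0.06  0.12  1.47 -0.    1.56 -1.83]
turn shares [-0.012 -0.    -0.001]
slide shares, present axes [-0.006 -0.06   0.068]  final axes [-0.006 -0.061  0.067]
```

View pics/side6.png

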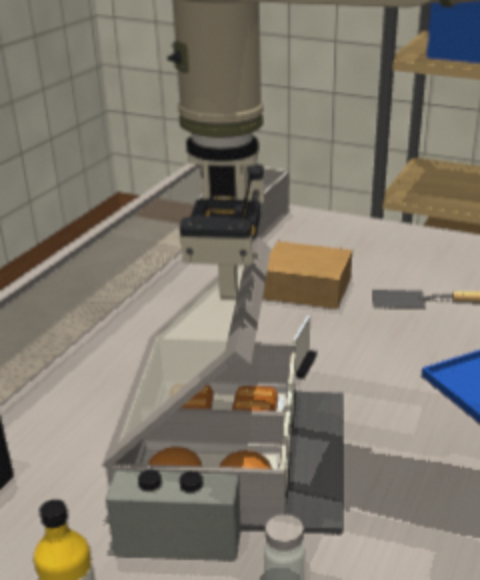

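The lid is following: the finger at (230,280) sits on the lid face near the edge bar. I'll carry on along the arc.

Request:
arm_command(
  motion=[
    {"slide": [0,-0.014,0.013],"turn": [0,0,0]},
    {"slide": [0,-0.013,0.014],"turn": [0,0,0]},
    {"slide": [0,-0.013,0.014],"turn": [0,0,0]},
    {"slide": [0,-0.012,0.014],"turn": [0,0,0]},
    {"slide": [0,-0.012,0.015],"turn": [0,0,0]},
  ],
)

```text
t: 14.35
tool_pos: [0.5658, 0.0812, 0.3941]
orientation: [-1.832, -2.548, 0.006]
force: [0.3, 0.4, -0.3]
opening: 0.0003
```

Request:
arm_command(
  motion=[
    {"slide": [0,-0.011,0.016],"turn": [0,0,0]},
    {"slide": [0,-0.01,0.016],"turn": [0,0,0]},
    {"slide": [0,-0.01,0.017],"turn": [0,0,0]},
    {"slide": [0,-0.009,0.017],"turn": [0,0,0]},
    {"slide": [0,-0.009,0.017],"turn": [0,0,0]},
  ],
)

```text
t: 14.77
tool_pos: [0.5471, 0.0749, 0.3608]
orientation: [-1.832, -2.548, 0.007]
force: [-0.2, 0.2, 0.1]
opening: 0.0004
```

```bash
python3 -c "
from go import *
c=robot.read_camera('side');cv2.imwrite('pics/side7.png',cv2.resize(c['pixels'][0:290,100:340],None,fx=2,fy=2))
rep(-.087,0,.1386)"
```

```text
t 14.82 tip in warmer [-0.0753  0.0026  0.1732] F [ 0.3  0.1 -0.1] open 0.0004 q [ 0.04  0.03  1.68 -0.    1.44 -1.85]
turn shares [-0.015 -0.001 -0.001]
slide shares, present axes [-0.007 -0.029  0.087]  final axes [-0.007 -0.029  0.086]
```

View pics/side7.png

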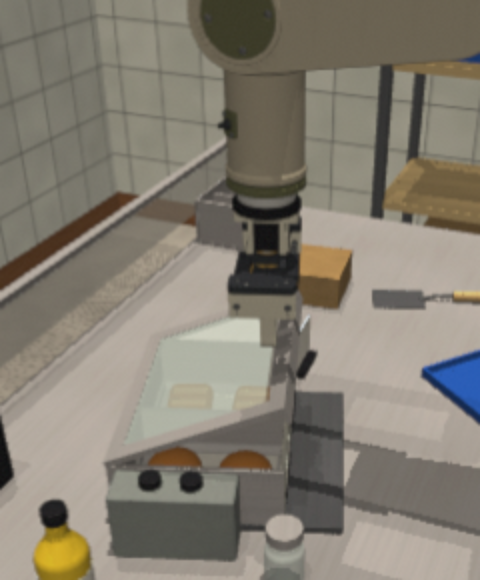

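Request:
arm_command(
  motion=[
    {"slide": [0,-0.007,0.017],"turn": [0,0,0]},
    {"slide": [0,-0.006,0.017],"turn": [0,0,0]},
    {"slide": [0,-0.006,0.017],"turn": [0,0,0]},
    {"slide": [0,-0.005,0.018],"turn": [0,0,0]},
    {"slide": [0,-0.005,0.018],"turn": [0,0,0]},
  ],
)

```text
t: 15.23
tool_pos: [0.5362, 0.0712, 0.3261]
orientation: [-1.832, -2.548, 0.007]
force: [-0.5, -0.2, 0.7]
opening: 0.0003
```

Request:
arm_command(
  motion=[
    {"slide": [0,-0.004,0.018],"turn": [0,0,0]},
    {"slide": [0,-0.003,0.018],"turn": [0,0,0]},
    {"slide": [0,-0.003,0.018],"turn": [0,0,0]},
    {"slide": [0,-0.002,0.014],"turn": [0,0,0]},
    {"slide": [0,-0.002,0.012],"turn": [0,0,0]},
  ],
)

```text
t: 15.65
tool_pos: [0.5308, 0.0694, 0.294]
orientation: [-1.832, -2.548, 0.007]
force: [1.3, 0.6, -0.0]
opening: 0.0007
```

```bash
python3 -c "
from go import *
rep(-.0925,0,.1)"
```

```text
t 15.65 tip in warmer [-0.0914  0.0025  0.1081] F [ 1.3  0.6 -0. ] open 0.0007 q [ 0.03  0.04  1.79 -0.    1.32 -1.86]
turn shares [-0.011 -0.    -0.001]
slide shares, present axes [-0.006 -0.003  0.02 ]  final axes [-0.006 -0.003  0.02 ]
```

Request:
arm_command(
  motion=[
    {"slide": [0,0,0.008],"turn": [0,0,0]},
    {"slide": [0,0,0.006],"turn": [0,0,0]},
    {"slide": [0,0,0.005],"turn": [0,0,0]},
    {"slide": [0,0,0.003],"turn": [0,0,0]},
    {"slide": [0,0,0],"turn": [0,0,0]},
  ],
)

```text
t: 16.07
tool_pos: [0.531, 0.0695, 0.2865]
orientation: [-1.832, -2.549, 0.006]
force: [-0.2, -0.5, -0.5]
opening: 0.0002
```

```bash
python3 -c "
from go import *
rep(-.0925,0,.1)"
```

```text
t 16.07 tip in warmer [-0.091   0.0024  0.1005] F [-0.2 -0.5 -0.5] open 0.0002 q [ 0.03  0.05  1.8  -0.    1.3  -1.86]
turn shares [-0.009  0.    -0.001]
slide shares, present axes [-0.006 -0.004  0.001]  final axes [-0.006 -0.004  0.001]
```

Nearly shut, but no stop force yet. I'll press a little more until the force rises.

Request:
arm_command(
  motion=[
    {"slide": [0,0,0.004],"turn": [0,0,0]},
    {"slide": [0,0,0.004],"turn": [0,0,0]},
    {"slide": [0,0,0.002],"turn": [0,0,0]},
    {"slide": [0,0,0],"turn": [0,0,0]},
    {"slide": [0,0,0],"turn": [0,0,0]},
  ],
)

```text
t: 16.48
tool_pos: [0.5312, 0.0695, 0.2861]
orientation: [-1.832, -2.55, 0.005]
force: [-16.7, -0.6, 30.9]
opening: 0.0004
```

```bash
python3 -c "
from go import *
c=robot.read_camera('side');cv2.imwrite('pics/side8.png',cv2.resize(c['pixels'][130:290,140:290],None,fx=4,fy=4)[:600])
rep(-.0925,0,.1)"
```

```text
t 16.53 tip in warmer [-0.0907  0.0023  0.1001] F [-16.4  -1.6  30.2] open 0.0009 q [ 0.03  0.05  1.8  -0.    1.3  -1.86]
turn shares [-0.008  0.001 -0.   ]
slide shares, present axes [-0.006 -0.005  0.   ]  final axes [-0.006 -0.005  0.   ]
```

View pics/side8.png

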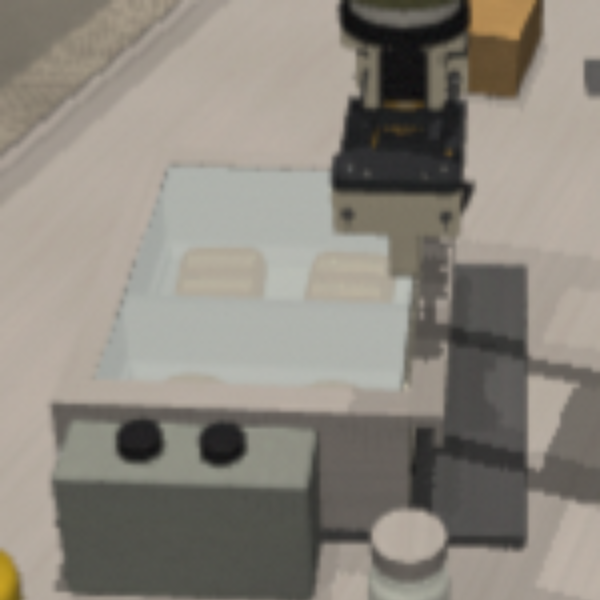

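The lid lies flat on the walls and 30 N builds at tip height 0.100, which is exactly its shut height. Next I lift clear and retreat.

Request:
arm_command(
  motion=[
    {"slide": [0,0,-0.01],"turn": [0,0,0]},
    {"slide": [0,0,-0.03],"turn": [0,0,0]},
    {"slide": [0,0,-0.05],"turn": [0,0,0]},
    {"slide": [0,0,-0.07],"turn": [0,0,0]},
    {"slide": [0,0,-0.08],"turn": [0,0,0]},
  ],
)

```text
t: 16.95
tool_pos: [0.5307, 0.0695, 0.3781]
orientation: [-1.831, -2.547, 0.009]
force: [0.7, 0.2, -0.2]
opening: 0.0004
```

Request:
arm_command(
  motion=[
    {"slide": [0,-0.05,-0.05],"turn": [0,0,0]},
    {"slide": [0,-0.07,0],"turn": [0,0,0]},
    {"slide": [0,-0.07,0],"turn": [0,0,0]},
    {"slide": [0,-0.07,0],"turn": [0,0,0]},
    {"slide": [0,-0.04,0],"turn": [0,0,0]},
  ],
)

```text
t: 17.37
tool_pos: [0.4159, 0.0309, 0.3992]
orientation: [-1.832, -2.549, 0.006]
force: [-0.5, 0.0, 0.1]
opening: 0.0008
```

Request:
arm_command(
  motion=[
    {"slide": [0,0,0],"turn": [0,0,0]},
    {"slide": [0,0,0],"turn": [0,0,0]},
    {"slide": [0,0,0],"turn": [0,0,0]},
    {"slide": [0,0,0],"turn": [0,0,0]},
    {"slide": [0,0,0],"turn": [0,0,0]},
  ],
)

```text
t: 17.78
tool_pos: [0.4183, 0.0316, 0.3987]
orientation: [-1.831, -2.548, 0.007]
force: [0.7, 1.2, -0.1]
opening: 0.0002
```

```bash
python3 -c "
from go import *
c=robot.read_camera('side');cv2.imwrite('pics/side9.png',cv2.resize(c['pixels'][130:290,140:290],None,fx=4,fy=4)[:600])
c=robot.read_camera('scene');cv2.imwrite('pics/scene9.png',c['pixels'])
rep(-.0925,0,.1)
for a in (0,.04): print(a,[np.round(proj('side',w2world(W,lidpt(a,.215,.008,y)))[0],1) for y in(.14,-.14)])
a=0
for x,y in((-.17,.14),(-.1,.14)):print(proj('side',w2world(W,[x,y,.012])))
"
```

```text
t 17.88 tip in warmer [-0.2103  0.0025  0.2125] F [ 0.1 -0.4  0.3] open 0.0004 q [-0.05 -0.37  1.96 -0.    1.56 -1.94]
turn shares [-0.011 -0.001 -0.   ]
slide shares, present axes [-0.006  0.296  0.28 ]  final axes [-0.006  0.294  0.281]
0 [array([250.2, 233.4]), array([253.8, 168.8])]
0.04 [array([250.1, 230.4]), array([253.6, 166.2])]
[[271.02147228 263.16886633]]
[[241.17892127 262.20442825]]
```

View pics/side9.png

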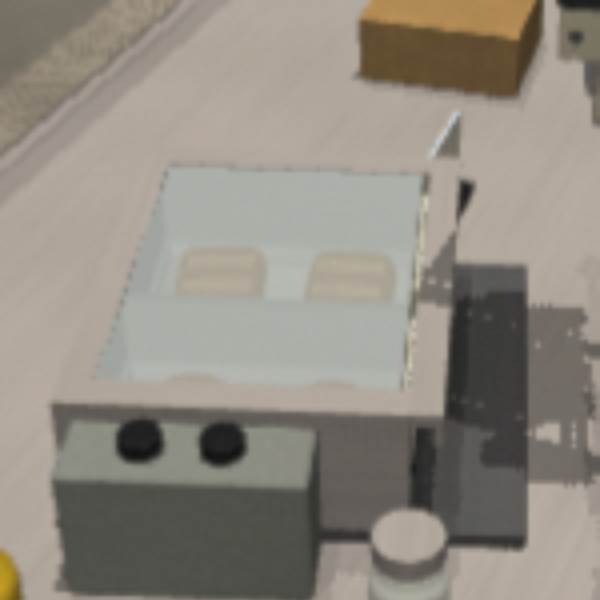

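View pics/scene9.png

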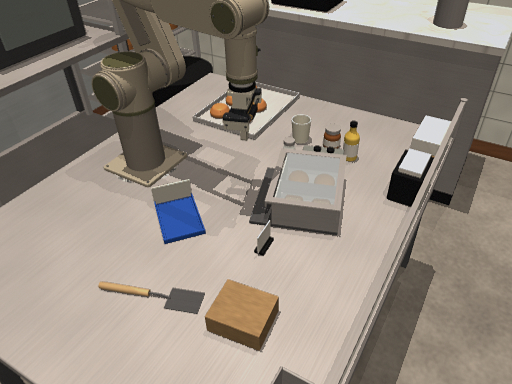

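The lid's near corner is at side pixel (251,233.5), against a prediction of (250.2,233.4) for fully shut. Both panels sit behind the lip, nothing else has moved, and the arm is clear of everything. Handing in.

```bash
python3 -c "
from plant import robot
print(robot.close_job())"
```

```text
the job is handed in; nothing more can be done
None
```

I pushed both trays home with the closed fingertips, right one first, then pressed the lid shut along its arc at about 0.5 rad/s. I handed in with the clock at about 18 s.

- **Trays:** Each push ended in a sharp rise in force (about 33 N along the push), with the tip at nearly the same depth both times. Before the lid closed, the pictures showed both panels flush with the wall fronts and the pastries inside.
- **Lid:** The tip stopped at 100 mm, the lid's shut height, with 30 N building. In the last picture the lid's corner is within about 1 pixel of where it should be when fully shut.
- **Surroundings:** By eye, nothing else on the counter had moved. The arm was raised and clear, reading about 0 N.

One oddity: during the tray pushes the wrist also read an upward force of up to about 30 N. I took it as friction between the tip and the panel. The pictures showed no sign of a tray lifting. No check failed or disagreed, and the hand-in gave no verdict.

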